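# Load the orange filter cube into the changer and index it one click

### The job

Reach into the one free space in the rack, behind the orange filter cube, and slide that cube straight towards the robot, without lifting or tipping it, until it sits fully home in the changer pocket in front of it. Then push the changer's slider by its black paddle exactly one click to the right, so that the cube is locked in, and leave it there with all the other cubes where they were.

Things in the scene. Friction and masses are not known exactly. Their poses are not given: they have to be found in the camera images.
- rack: Fixed rack with changer bed, 220 mm deep (x), 335 mm wide (y). Origin on the bench, midway across the three lanes; x points away from the robot along the lanes, y left, z up. Deck top at z = 26 mm, x = -35 (front edge) to 101 mm. Lanes run along x, centred at y = 72, 0 and -72 mm, 60 mm wide, dividers 12 mm high. In front (x = -108 to -37 mm) runs the grey slider, one pocket facing each lane.
- rear_place (a point): Fixed point on the deck: middle of the rear place of the middle lane, rack x = 60, y = 0, z = 26 mm. Each lane has a front place (cube centre at rack x = -2 mm) and this rear place. The orange cube is in any lane's front place; behind it the rear place is empty, free from rack x = 28 to 93 mm (there a back panel, top 66 mm above the bench). The other lanes hold a cube in both places.
- orange_cube_centre (a point): The orange filter cube: a rigid block with black round windows, 60 mm along its x (the lane), 56 mm wide, 46 mm high, about 0.14 kg, standing loose on the rack deck; this point is its centre, 23 mm above its underside, and its axes are parallel to the rack's at the start.
- slider (a joint): Travel of the changer's grey slider in m: 0 as it starts, positive to the right (rack -y). It clicks into rest every 0.036 m (0, 0.036, 0.072; range -0.005 to 0.077): past half-way it snaps on to the next click by itself. It takes about 3 N to push over a click.
- paddle (a point): Centre of the left (+y) face of the black push paddle that stands up at the slider's left end: a plate 34 mm along x, 8 mm thick in y, its top 72 mm above the bench; this point is 52 mm above the bench. Push this face towards rack -y. It moves with the slider, and the bed to its left is at most 19 mm high.
- pocket_left (a point): On the slider: where a cube's centre lies when fully home (within 1 mm of the front wall) in the left pocket, which faces the lane at rack y = 72 mm while the slider is at 0. Pockets are open towards the rack, 64 mm wide, 65 mm deep, walls 21 mm high, floor 24.5 mm above the bench (1.5 mm below the deck); the cube stops against the front wall.
- pocket_middle (a point): The same point for the middle pocket (lane at rack y = 0).
- pocket_right (a point): The same point for the right pocket (lane at rack y = -72 mm).
- blue_cube_centre (a point): a filter cube like the orange one (60 x 56 x 46 mm), but blue; this point is its centre. It stands in the front place of a lane.
- green_cube_centre (a point): a filter cube like the orange one (60 x 56 x 46 mm), but green; this point is its centre. It stands in the front place of a lane.
- white_cube_centre (a point): a filter cube like the orange one (60 x 56 x 46 mm), but white; this point is its centre. It stands behind the blue one, 2.5 mm from it.
- grey_cube_centre (a point): a filter cube like the orange one (60 x 56 x 46 mm), but light grey; this point is its centre. It stands behind the green one, 2.5 mm from it.
- orange_cube: The orange cube as a body, with its origin at the centre of its underside, axes as above.
There are look-alikes about, which are no part of the job. Of the things that look like the orange_cube, the largest one is meant.

How it is judged (in metres and radians):
On the way, in this order (a step that is already met when the one before it is completed fails the run):
1. the orange cube is fully home in the pocket facing its lane, the slider not yet moved on ((horizontal distance between orange_cube_centre and pocket_left below 0.007 m or horizontal distance between orange_cube_centre and pocket_middle below 0.007 m or horizontal distance between orange_cube_centre and pocket_right below 0.007 m) and z of orange_cube_centre in the frame of rack below 0.0515 m and angle between orange_cube_centre's own z axis and vertical below 0.08 rad and value of joint slider between -0.006 and 0.008 m), for 0.2 s.
2. the slider, with the cube in it, is one click to the right ((horizontal distance between orange_cube_centre and pocket_left below 0.007 m or horizontal distance between orange_cube_centre and pocket_middle below 0.007 m or horizontal distance between orange_cube_centre and pocket_right below 0.007 m) and z of orange_cube_centre in the frame of rack below 0.0515 m and value of joint slider between 0.031 and 0.041 m), for 0.2 s.
At the end, for the whole second after the job is handed in: The orange cube stands upright and at rest in a pocket of the slider, its centre within 7 mm (horizontally) of the pocket's home point and down on the pocket floor, and the slider rests one click to the right (0.036 m within 5 mm); the other cubes are within 8 mm of where they started (all of step 2 and angle between orange_cube_centre's own z axis and vertical below 0.08 rad and linear speed of orange_cube below 0.01 m/s and velocity of joint slider between -0.005 and 0.005 m/s); the robot touches nothing.
It fails at once if another cube is moved by more than 8 mm (distance of any of blue_cube_centre, green_cube_centre, white_cube_centre, grey_cube_centre from where it was at the start of the episode above 0.008 m).
It fails at once if the orange cube is lifted off the deck by more than 12 mm (z of orange_cube_centre in the frame of rack above 0.061 m).
It fails at once if the orange cube is tipped by more than 0.3 rad (angle between orange_cube_centre's own z axis and vertical above 0.3 rad).
It fails at once if the slider is pushed on towards a second click (beyond 0.056 m) (value of joint slider above 0.056 m).
It also fails if it takes over 51 s, if anything falls off the work surface, if the arm or the gripper's body presses on something with over 40 N, if the wrist force passes 120 N, or if a joint passes its speed limit or range.

### The arm

A 6-joint arm with a two-finger parallel gripper is mounted at the origin on a cart in front of the work surface, level with it; the furniture and walls round the work are solid. World frame = base frame: x ahead of the robot, y to its left, z up, the work surface at z = 0. Lengths are in m, angles in degrees, forces in N, time in s.
With the tool pointing down it reaches from about 0.4 to 0.825 m from the base axis. Payload 7 kg.
Tool frame: the origin (TCP) lies midway between the tips of the shut fingers; the grasp point (between the pads) lies ctrl.tcp_to_grasp behind it (ctrl.tcp_to_grasp is the distance from the TCP to the grasp point, in m); y points along the fingers, z is the direction in which the jaws open and shut, and the axes are right-handed (so a half turn about y gives the same grasp; the last joint's range is limited). The gripper opens to 88 mm and grips with 3 to 60 N. Pads are 19 mm wide; open, the fingers measure 130 mm over their backs; the gripper's body (78 mm by 193 mm) begins 47 mm behind the grasp point.
Start: joints at [91.736, 20.546, 0.682, 0, -70.136, -16.507], TCP at [0.172, 0.653, 0.227] pointing down, gripper open.
Joint ranges: [-176.03, 176.03], [-82.01, 121.73], [-58.28, 71.71], [-173.87, 95.51], [-174.79, -0.11], [-173.66, 173.66]. Speed limits (degrees/s): [136.94, 136.94, 172.46, 180, 180, 180].

### API

Orientations are given as [roll, pitch, yaw] about the fixed x, y, z axes, in that order (R = Rz(yaw) Ry(pitch) Rx(roll)).
In Python, from plant import ctrl, snapshot, silhouettes gives the robot as it stands.
- The arm moves only by the shell command python3 -m pendant 'ROWS'. ROWS is JSON, a list that holds one entry, the list of rows, each a list of 7 numbers: the shift along the tool's x, y, z in cm, then the turn, a rotation vector about the tool's x, y, z in degrees, then the opening, from 0 (shut) to 1 (fully open). In form: [[[x, y, z, rx, ry, rz, hand], ...]]. A call has 1 to 12 rows; each row shifts and turns the commanded pose from where the row before left it, along the tool's axes as they then stand; what a row does not reach is not made up. A row lasts 1/12 s, in which the tool goes at most 41.7 mm and 7.16 degrees, less where a joint would pass 70% of its speed; a pose out of reach is approached as far as the arm can. A call with a gripper value outside its range is refused whole. The fingers move at their own pace and stop on an object; the grip force is fixed at half the most. Time passes only in rows, so rows that do not move let the fingers close. It gives the time, the measured TCP pose, the force and the opening at its end, in the units of the state.
- ctrl.get_obs(): the state, without advancing time (a new reading comes with each control period).
- snapshot(name): name is "scene" or "top" or "wrist"; returns a dict with "image" (480x640x3 uint8, red, green, blue), "camera_matrix" (3x3 intrinsics, pixels), "dist_coeffs" ([k1, k2, p1, p2, k3] as OpenCV has them; the pictures are not rectified), "eye" and "orientation" of the camera in the world; the wrist camera has in their place "mount" (4x4, takes a point from camera to tool coordinates, whose origin is the TCP and whose axes are the tool frame's). Camera axes: x right, y down, z forward; pixel columns grow to the right and rows downward; lengths in m; the calibration is good to about 2 mm. A picture is of the moment at which its call begins: read the wrist's pose just before it. There is no depth.
- ctrl.close_job(): hands the job in, once; it reports no verdict.
Trained networks look in a picture, given as the dict that the camera call returned (one of the last four; its "shot" number tells which), for a name from the list of things; names that differ only in an ending like _2 or _b are one class to them, and where a whole thing is asked for, a point or a joint stands for the part that bears it (a point fixed in the world has none). Each returns a list of dicts, best first, with "confidence" (0 to 1); they miss things now and then, are a little off and sometimes report something else, mostly with a low value. They report only what shows in the picture. A call takes as long as a camera call. They do not tell look-alikes from the thing itself.
- silhouettes(picture, thing): "mask" (480x640 bool, what is visible of it) and "bbox" ([left, top, width, height] in pixels, round what is visible of it).
The state is a dict: "clock": time; "joint_pos": joint angles; "qvel": joint speeds; "tau": joint torques, N m; "tool_pos": TCP position; "orientation": TCP orientation; "force": force on the tool from outside, world axes, zero at the start; "moment": the same for the moment, N m; "opening": finger opening in m.
Only numpy, scipy, OpenCV 4.12 (cv2) and the standard library are available. Lean on these libraries where they do the work, as an engineer would, in place of code of your own. Each camera call takes 0.05 s, during which the arm holds its last target.

## Working session

There is one attempt and no reset: what is moved stays moved. The work goes in short steps, Python scripts to look and compute and a shell command to move; the robot and the scene stay as the last step left them, time stands still between calls to the robot, and variables do not carry over. Pictures are saved under pics/ and viewed, and the job is handed in when it is done.

```bash
ls; mkdir -p pics; python3 - <<'E'
from plant import ctrl, snapshot, silhouettes
import cv2,pickle
o=ctrl.get_obs();print(o, ctrl.tcp_to_grasp)
for n in("scene","top","wrist"):
    s=snapshot(n);cv2.imwrite(f"pics/{n}0.png",s["image"][:,:,::-1]);pickle.dump(s,open(f"{n}0.pkl","wb"))
    print({k:v for k,v in s.items() if k!="image"})
E
```

```text
pics
{'clock': 0.0, 'joint_pos': array([ 9.17377690e+01,  2.05910220e+01,  6.35069064e-01, -2.02602515e-02,
       -7.01346758e+01, -1.65075500e+01]), 'qvel': array([ 0.00077226, -0.09701759,  0.01643135,  0.02372763, -0.06498157,
        0.05052473]), 'tau': array([ 1.19692344e-03, -5.82726717e+01,  2.93046874e+01,  6.99694365e+00,
        6.94389077e-03, -1.56068609e-04]), 'tool_pos': array([0.17197418, 0.65223696, 0.22563674]), 'orientation': array([-8.99076946e+01,  7.49292244e-03,  1.65223325e+02]), 'force': array([-0.34909606, -0.22438139,  0.08769283]), 'moment': array([ 0.00899715,  0.03533228, -0.06331366]), 'opening': 0.08768980330486023} 0.0188
{'camera_matrix': array([[586.85469671,   0.        , 314.62316985],
       [  0.        , 586.85469671, 241.91751433],
       [  0.        ,   0.        ,   1.        ]]), 'dist_coeffs': array([-0.17606244,  0.        ,  0.        ,  0.        ,  0.        ]), 'eye': array([ 0.10231438, -0.86905428,  0.93891557]), 'orientation': array([-133.93654534,   -0.83870088,  -26.59488063]), 'shot': 1}
{'camera_matrix': array([[453.83863297,
[... 287 characters left out ...]
ion': array([-1.66157869e+02, -1.40032838e-01, -8.10417423e+01]), 'shot': 2}
{'camera_matrix': array([[420.89453774,   0.        , 325.32106058],
       [  0.        , 420.89453774, 245.21618858],
       [  0.        ,   0.        ,   1.        ]]), 'dist_coeffs': array([-0.03458579,  0.        ,  0.        ,  0.        ,  0.        ]), 'mount': array([[-2.65990313e-04,  9.53265907e-01,  3.02132487e-01,
        -8.14288335e-02],
       [-1.12934465e-04, -3.02132524e-01,  9.53265926e-01,
        -1.58127814e-01],
       [ 9.99999958e-01,  2.19438331e-04,  1.88020899e-04,
         5.23987916e-04],
       [ 0.00000000e+00,  0.00000000e+00,  0.00000000e+00,
         1.00000000e+00]]), 'shot': 3}
```

View pics/scene0.png

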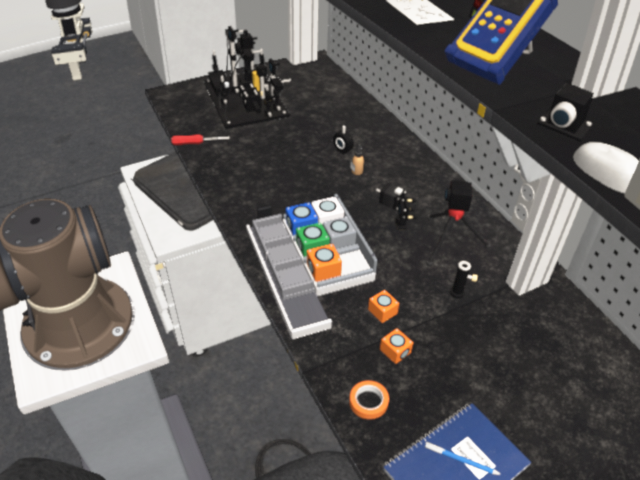

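View pics/top0.png

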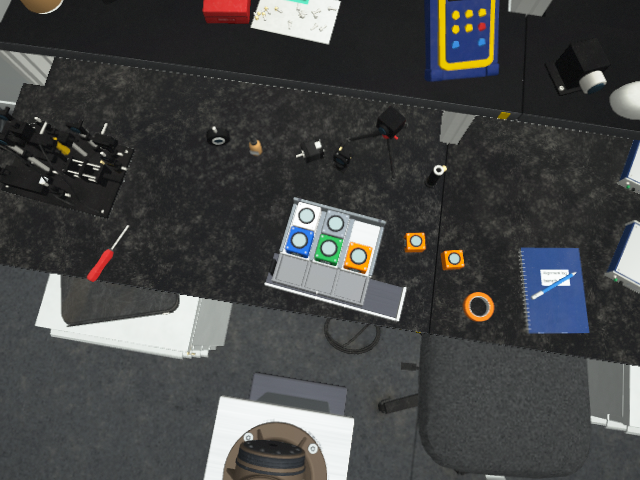

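View pics/wrist0.png

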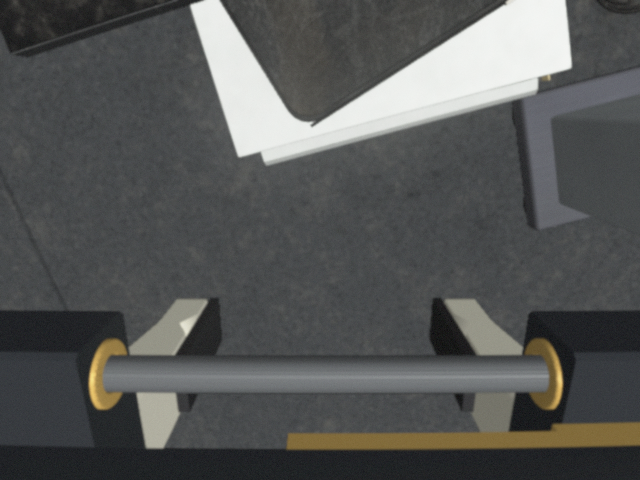

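```bash
python3 - <<'E'
import cv2,pickle
s=pickle.load(open("top0.pkl","rb"))["image"][:,:,::-1]
cv2.imwrite("pics/topc.png",cv2.resize(s[190:325,255:415],(800,675),interpolation=cv2.INTER_CUBIC)[:600])
s=pickle.load(open("scene0.pkl","rb"))["image"][:,:,::-1]
cv2.imwrite("pics/scenec.png",cv2.resize(s[190:360,240:430],(760,680),interpolation=cv2.INTER_CUBIC)[:600])
E
```

```text
(no output)
```

View pics/topc.png

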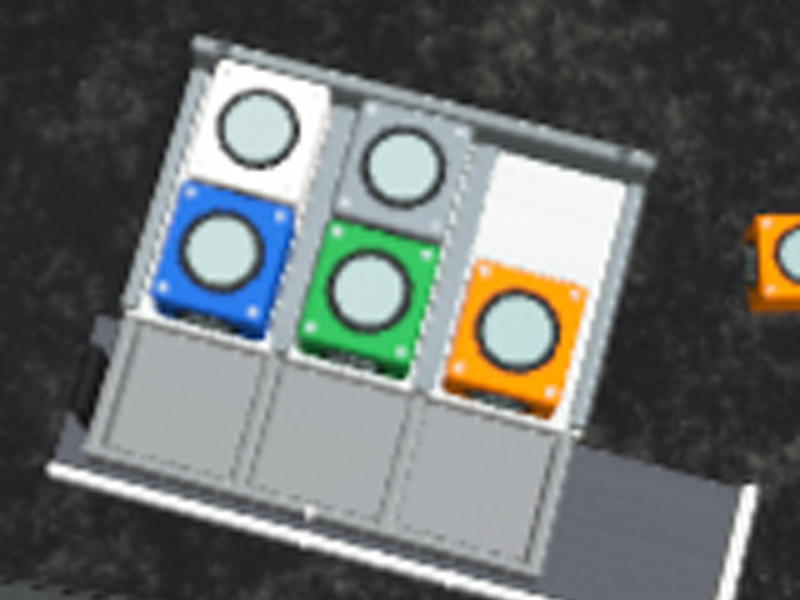

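View pics/scenec.png

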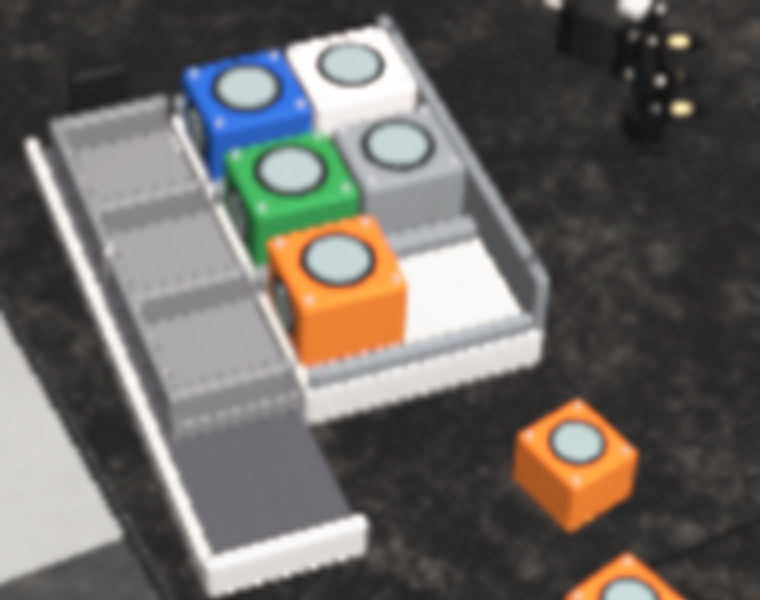

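```bash
cat > h.py <<'E'
import numpy as np,cv2,pickle
from scipy.spatial.transform import Rotation as R
from scipy.optimize import least_squares
def cam(s,tcp=None,rpy=None):
    if "mount" in s:
        M=np.eye(4);M[:3,:3]=R.from_euler('xyz',rpy,degrees=True).as_matrix();M[:3,3]=tcp
        T=M@s["mount"];return T[:3,:3],T[:3,3]
    return R.from_euler('xyz',s["orientation"],degrees=True).as_matrix(),np.array(s["eye"])
def proj(s,P,**k):
    Rm,e=cam(s,**k);P=np.atleast_2d(P)
    return cv2.projectPoints(P.astype(float),cv2.Rodrigues(Rm.T)[0],-Rm.T@e,s["camera_matrix"],s["dist_coeffs"])[0][:,0]
def rack(p,Q):
    x,y,t=p;Q=np.atleast_2d(Q);c,s_=np.cos(t),np.sin(t)
    return np.c_[x+c*Q[:,0]-s_*Q[:,1],y+s_*Q[:,0]+c*Q[:,1],Q[:,2]]
E
python3 - <<'E'
from h import *
Q=np.array([[60.5,72,72],[60.5,0,72],[-2,72,72],[-2,0,72],[-2,-72,72]])/1e3
T=pickle.load(open("top0.pkl","rb"));S=pickle.load(open("scene0.pkl","rb"))
a=np.array([[258,129],[404,167],[222,250],[369,290],[517,331]])/5+[254.6,189.6]
b=np.array([[351,64],[398,146],[247,88],[292,172],[338,260]])/4+[239.6,189.6]
for use in((1,0),(0,1),(1,1)):
    f=lambda p:np.r_[use[0]*(proj(T,rack(p,Q))-a).ravel(),use[1]*(proj(S,rack(p,Q))-b).ravel()]
    r=least_squares(f,[.5,0,-.2]);print(r.x,np.degrees(r.x[2]),np.round(r.fun.reshape(-1,2),2).tolist())
p=r.x;np.save("rack.npy",p)
# overlay
L=[]
def box(x0,x1,y0,y1,z): return [[x0,y0,z],[x1,y0,z],[x1,y1,z],[x0,y1,z]]
im={}
for nm,s,sl,k in(("top",T,(190,325,255,415),5),("scene",S,(190,360,240,430),4)):
    r0,r1,c0,c1=sl;I=cv2.resize(s["image"][r0:r1,c0:c1,::-1],None,fx=k,fy=k,interpolation=cv2.INTER_CUBIC)
    for B,col in((box(-35,101,-102,102,26),(0,255,255)),(box(-108,-37,-108,108,45.5),(255,0,255)),(box(-32,28,-100,-44,72),(0,0,0)),(box(-72-17,-72+17,108,116,72),(0,0,255)),(box(-72-17,-72+17,100,108,72),(0,255,0))):
        q=(proj(s,rack(p,np.array(B)/1e3))-[c0-.4,r0-.4])*k
        cv2.polylines(I,[q.astype(int)],True,col,1)
    cv2.imwrite(f"pics/ov_{nm}.png",I[:600,:800] if nm=="scene" else cv2.resize(I,(700,590)))
E
```

```text
[ 0.52684871 -0.03886508 -0.1149455 ] -6.585892191448603 [[0.08, -0.17], [-0.08, 0.02], [-0.02, 0.1], [-0.01, 0.09], [0.03, -0.05], [-0.0, -0.0], [-0.0, -0.0], [-0.0, -0.0], [-0.0, -0.0], [-0.0, -0.0]]
[ 0.52743744 -0.04157154 -0.11267834] -6.45599360061821 [[0.0, -0.0], [0.0, -0.0], [0.0, 0.0], [0.0, 0.0], [0.0, -0.0], [0.01, 0.23], [0.04, -0.14], [0.09, 0.15], [-0.23, -0.24], [0.08, 0.02]]
[ 0.52736746 -0.03997636 -0.1134573 ] -6.500624403085867 [[0.53, -0.27], [0.38, -0.13], [0.47, 0.0], [0.49, -0.05], [0.54, -0.23], [-0.31, -0.16], [-0.32, -0.56], [-0.22, -0.27], [-0.58, -0.68], [-0.32, -0.45]]
```

View pics/ov_top.png

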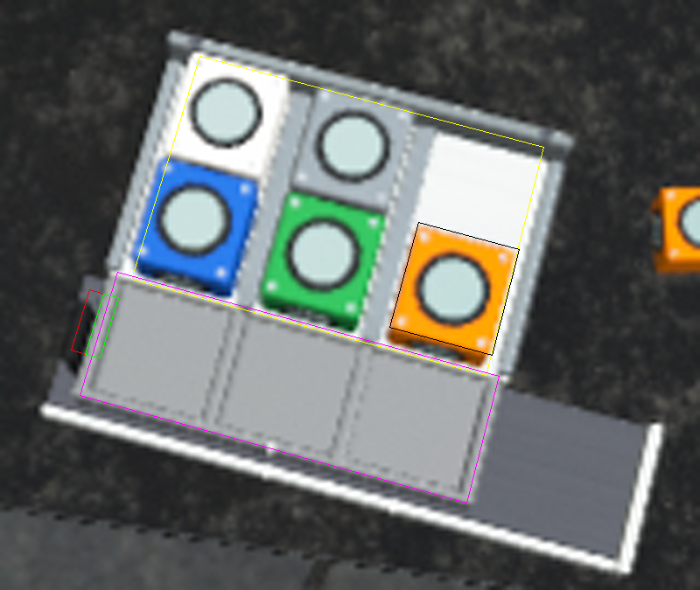

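View pics/ov_scene.png

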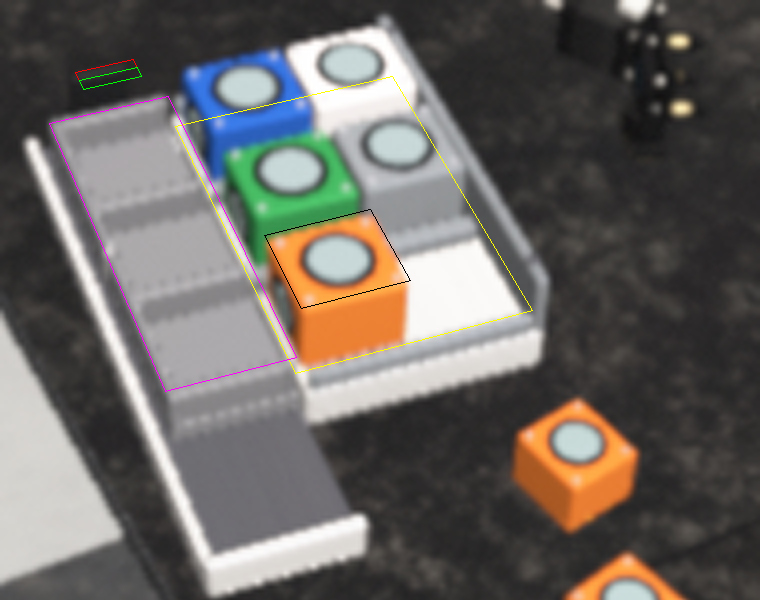

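The orange things are at top-image (358,256), (416,241) and (453,259). The one at (358,256) is the largest and stands in the rack's right lane with empty deck behind it, so it is the target, as the enlarged crop confirms. The rack fit is good: (0.527, -0.040), yaw -6.5°.

```bash
cat >> h.py <<'E'
def plan(Q,yaw,start=None,off=0):
    """tool-axis shift (cm) to world target Q from measured pose, and rotvec"""
    from plant import ctrl
    o=ctrl.get_obs();p=np.array(o["tool_pos"]);A=R.from_euler('xyz',o["orientation"],degrees=True)
    B=R.from_euler('xyz',[-90,0,yaw],degrees=True)
    print("t",round(o["clock"],2),"pose",p.round(4),o["orientation"].round(2),"F",o["force"].round(1),"open",round(o["opening"],4))
    print("shift cm in current axes",(A.inv().apply(np.array(Q)-p)*100).round(2),"in final axes",(B.inv().apply(np.array(Q)-p)*100).round(2),"rotvec",(A.inv()*B).as_rotvec(degrees=True).round(2))
E
python3 - <<'E'
from h import *
p=np.load("rack.npy");print(np.degrees(p[2])+180)
q=rack(p,[[.06,-.072,.2]])[0];print(q);plan(q,173.5)
E
```

```text
173.49937559691412
[ 0.57883029 -0.11830629  0.2       ]
t 0.15 pose [0.172  0.6523 0.2258] [-8.9930e+01  1.0000e-02  1.6522e+02] F [-0.5 -0.  -0.7] open 0.0874
shift cm in current axes [-58.99   2.67  64.14] in final axes [-49.15   2.58  71.96] rotvec [-0.07 -8.28 -0.  ]
```

```bash
python3 -m pendant '[[[0,0,0,0,-4.14,0,0],[0,0,0,0,-4.14,0,0],[-2,0,3,0,0,0,0],[-2,0,3,0,0,0,0],[-2,0,3,0,0,0,0],[-2,0,3,0,0,0,0],[-2,0,3,0,0,0,0],[-2,0,3,0,0,0,0],[-2,0,3,0,0,0,0],[-2,0,3,0,0,0,0],[-2,0,3,0,0,0,0],[-2,0,3,0,0,0,0]]]'; python3 -m pendant '[[[-2,0,3,0,0,0,0],[-2,0,3,0,0,0,0],[-2,0,3,0,0,0,0],[-2,0,3,0,0,0,0],[-2,0,3,0,0,0,0],[-2,0,3,0,0,0,0],[-2,0,3,0,0,0,0],[-2,0,3,0,0,0,0],[-2,0,3,0,0,0,0],[-2,0,3,0,0,0,0],[0,0,0,0,0,0,0]]]'
python3 - <<'E'
from h import *
p=np.load("rack.npy")
q=rack(p,[[.06,-.072,.2]])[0];print(q);plan(q,173.5)
E
```

```text
clock: 1.15
tool_pos: [0.3372, 0.3302, 0.2266]
orientation: [-90.0, -0.0, 173.5]
force: [1.3, 0.2, -0.6]
opening: 0.0134
clock: 2.07
tool_pos: [0.5032, 0.0069, 0.2261]
orientation: [-89.9, -0.0, 173.3]
force: [1.0, 1.6, 0.2]
opening: 0.0002
[ 0.57883029 -0.11830629  0.2       ]
t 2.07 pose [0.5032 0.0069 0.2261] [-8.9920e+01 -4.0000e-02  1.7328e+02] F [1.  1.6 0.2] open 0.0002
shift cm in current axes [-8.98  2.62 11.54] in final axes [-8.94  2.61 11.58] rotvec [-0.08 -0.22  0.04]
```

```bash
python3 -m pendant '[[[-2.2,0,2.9,0,0,0,0],[-2.2,0,2.9,0,0,0,0],[-2.2,0,2.9,0,0,0,0],[-2.2,0,2.9,0,0,0,0],[0,0,0,0,0,0,0],[0,0,0,0,0,0,0]]]'
python3 - <<'E'
from h import *
from plant import snapshot,ctrl
p=np.load("rack.npy")
q=rack(p,[[.06,-.072,.2]])[0];plan(q,173.5)
o=ctrl.get_obs();s=snapshot("wrist");s["tcp"]=o["tool_pos"];s["rpy"]=o["orientation"];pickle.dump(s,open("w1.pkl","wb"))
I=s["image"][:,:,::-1].copy();cv2.imwrite("pics/w1.png",I)
E
```

```text
clock: 2.57
tool_pos: [0.5761, -0.1156, 0.2254]
orientation: [-90.0, -0.1, 173.3]
force: [-0.3, 0.4, 0.8]
opening: 0.0005
t 2.57 pose [ 0.5761 -0.1156  0.2254] [-8.9980e+01 -1.1000e-01  1.7332e+02] F [-0.3  0.4  0.8] open 0.0005
shift cm in current axes [-0.3   2.54  0.24] in final axes [-0.3   2.54  0.24] rotvec [-0.02 -0.18  0.11]
```

View pics/w1.png

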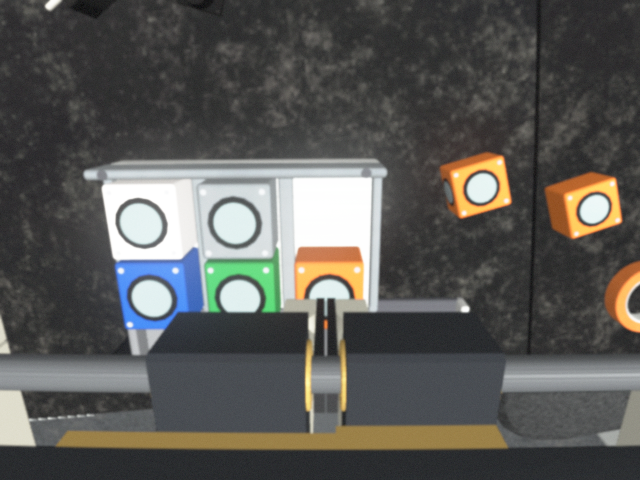

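The wrist view shows the gap behind the orange cube at about (332,210), with the cube's top centre near (330,295), partly hidden by the fingers. The fingers are narrow when shut. I'll check the rack fit against this view.

```bash
python3 - <<'E'
from h import *
s=pickle.load(open("w1.pkl","rb"))
Q=np.array([[60.5,72,72],[60.5,0,72],[-2,72,72],[-2,0,72]])/1e3
a=np.array([[141,223],[235,222],[152,298],[240,298.]])
k=dict(tcp=s["tcp"],rpy=s["rpy"])
p=np.load("rack.npy")
r=least_squares(lambda p:(proj(s,rack(p,Q),**k)-a).ravel(),p);print(p,r.x,np.degrees(r.x[2]),r.fun.round(2))
print("tip px",proj(s,[s["tcp"]],**k))
E
```

```text
[ 0.52736746 -0.03997636 -0.1134573 ] [ 0.52445662 -0.0405018  -0.11096381] -6.357758027379681 [ 0.39  0.24 -0.44  0.63  0.01 -0.39  0.05 -0.61]
tip px [[324.25009907 316.6440843 ]]
```

```bash
python3 -m pendant '[[[-0.2,2.5,0.2,0,-0.15,0,0],[0,3,0,0,0,0,0],[0,3,0,0,0,0,0],[0,3,0,0,0,0,0],[0,2.5,0,0,0,0,0],[0,0,0,0,0,0,0],[0,0,0,0,0,0,0]]]'
python3 - <<'E'
from h import *
from plant import snapshot,ctrl
p=np.array([.526,-.0403,np.radians(-6.45)]);np.save("rack.npy",p)
plan(rack(p,[[.06,-.072,.036]])[0],173.55)
o=ctrl.get_obs()
for n in("wrist","scene"):
    s=snapshot(n);I=s["image"][:,:,::-1]
    if n=="scene":I=cv2.resize(I[190:340,240:440],(800,600),interpolation=cv2.INTER_CUBIC)
    cv2.imwrite(f"pics/{n}2.png",I)
E
```

```text
clock: 3.2
tool_pos: [0.5769, -0.1153, 0.0862]
orientation: [-90.0, -0.1, 173.7]
force: [1.0, 1.1, 1.4]
opening: 0.0005
t 3.2 pose [ 0.5769 -0.1153  0.0862] [-8.9960e+01 -1.4000e-01  1.7374e+02] F [1.  1.1 1.4] open 0.0005
shift cm in current axes [-0.11  5.02  0.31] in final axes [-0.1   5.02  0.32] rotvec [-0.04  0.19  0.14]
```

View pics/scene2.png

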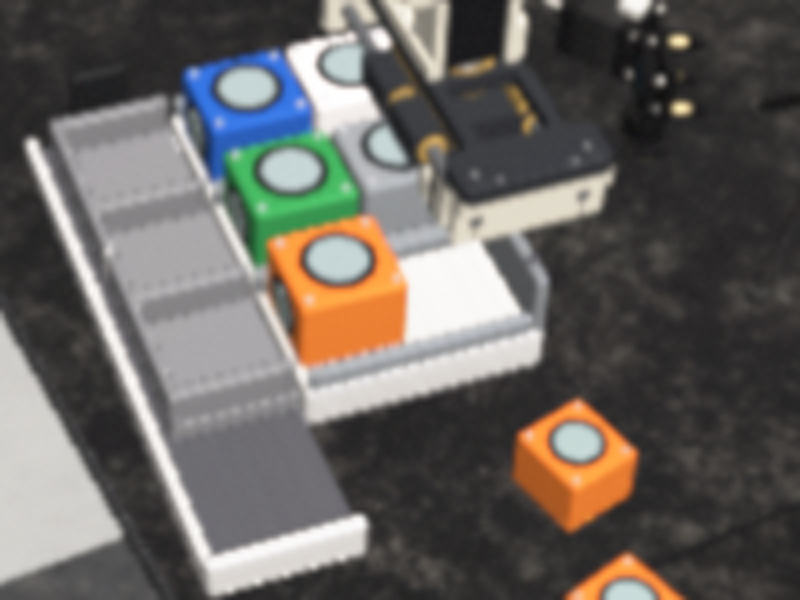

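View pics/wrist2.png

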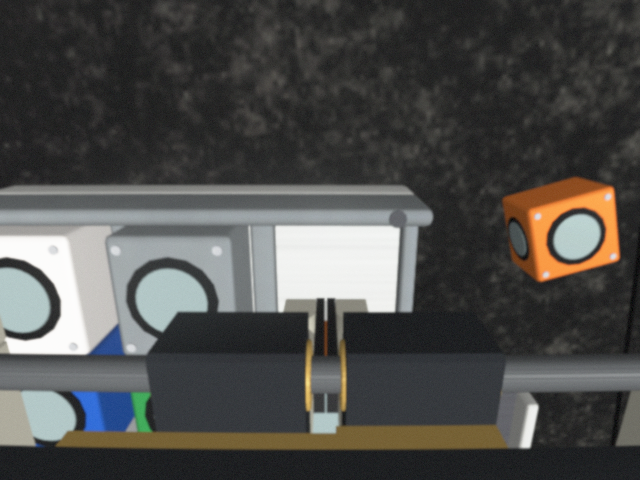

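```bash
python3 -m pendant '[[[-0.1,1.7,0.3,0,0.15,0,0],[0,1.7,0,0,0,0,0],[0,1.6,0,0,0,0,0],[0,0,0,0,0,0,0],[0,0,0,0,0,0,0]]]'
python3 - <<'E'
from h import *
from plant import snapshot,ctrl
p=np.load("rack.npy")
plan(rack(p,[[-.032,-.072,.036]])[0],173.55)
for n in("wrist","scene"):
    s=snapshot(n);I=s["image"][:,:,::-1]
    if n=="scene":I=cv2.resize(I[190:340,240:440],(800,600),interpolation=cv2.INTER_CUBIC)
    cv2.imwrite(f"pics/{n}3.png",I)
E
```

```text
clock: 3.72
tool_pos: [0.5791, -0.1191, 0.0379]
orientation: [-90.0, 0.1, 173.5]
force: [-0.1, 0.2, 1.3]
opening: 0.0002
t 3.72 pose [ 0.5791 -0.1191  0.0379] [-9.0000e+01  7.0000e-02  1.7354e+02] F [-0.1  0.2  1.3] open 0.0002
shift cm in current axes [ 9.37  0.18 -0.03] in final axes [ 9.37  0.19 -0.03] rotvec [ 0.   -0.01 -0.07]
```

View pics/scene3.png

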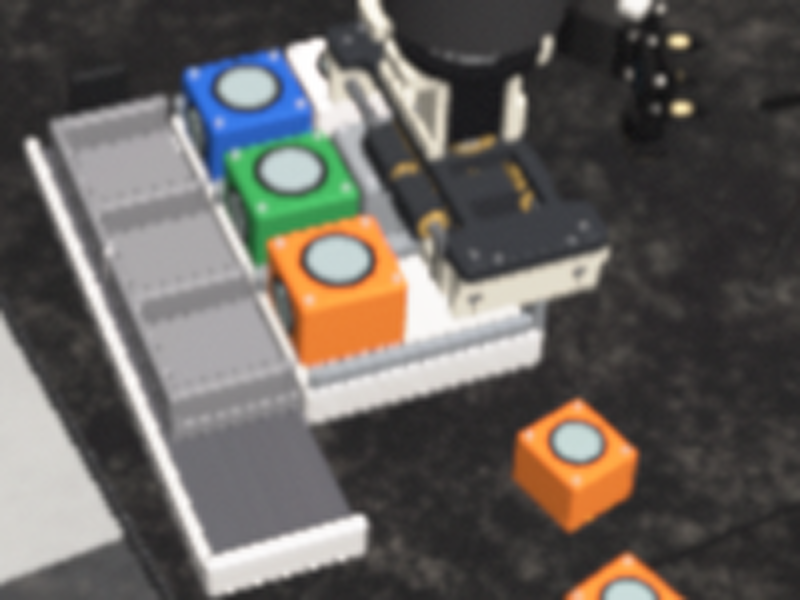

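View pics/wrist3.png

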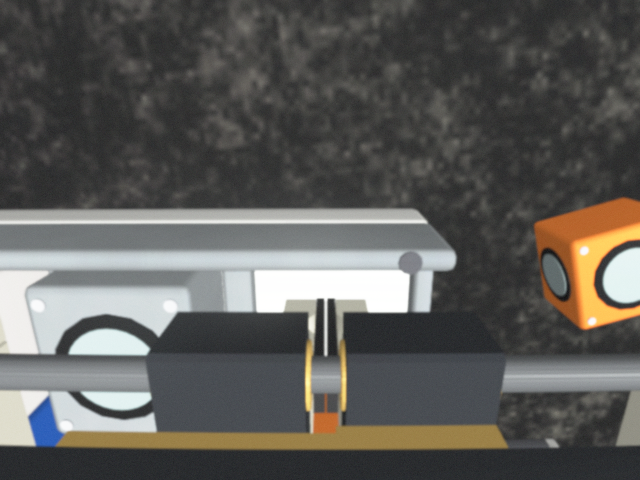

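```bash
python3 -m pendant '[[[0.6,0,0,0,0,0,0],[0.6,0,0,0,0,0,0],[0.6,0,0,0,0,0,0],[0.5,0,0,0,0,0,0],[0.5,0,0,0,0,0,0],[0.5,0,0,0,0,0,0],[0.5,0,0,0,0,0,0],[0.5,0,0,0,0,0,0],[0.5,0,0,0,0,0,0],[0,0,0,0,0,0,0]]]'
python3 - <<'E'
from h import *
from plant import snapshot,ctrl
p=np.load("rack.npy")
plan(rack(p,[[-.032,-.072,.036]])[0],173.55)
for n in("top","scene"):
    s=snapshot(n);I=s["image"][:,:,::-1]
    I=cv2.resize(I[190:340,240:440],(800,600),interpolation=cv2.INTER_CUBIC)
    cv2.imwrite(f"pics/{n}4.png",I)
E
```

```text
clock: 4.65
tool_pos: [0.5295, -0.1137, 0.0365]
orientation: [-90.0, -0.0, 173.5]
force: [-0.8, -0.7, 0.2]
opening: 0.0003
t 4.65 pose [ 0.5295 -0.1137  0.0365] [-9.000e+01 -5.000e-02  1.735e+02] F [-0.8 -0.7  0.2] open 0.0003
shift cm in current axes [ 4.37  0.05 -0.05] in final axes [ 4.37  0.05 -0.05] rotvec [ 0.   -0.05  0.05]
```

View pics/scene4.png

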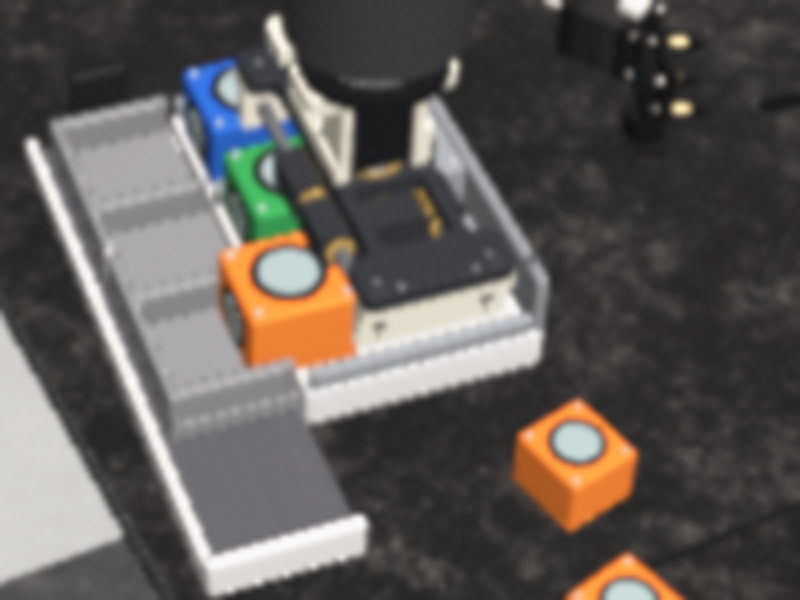

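View pics/top4.png

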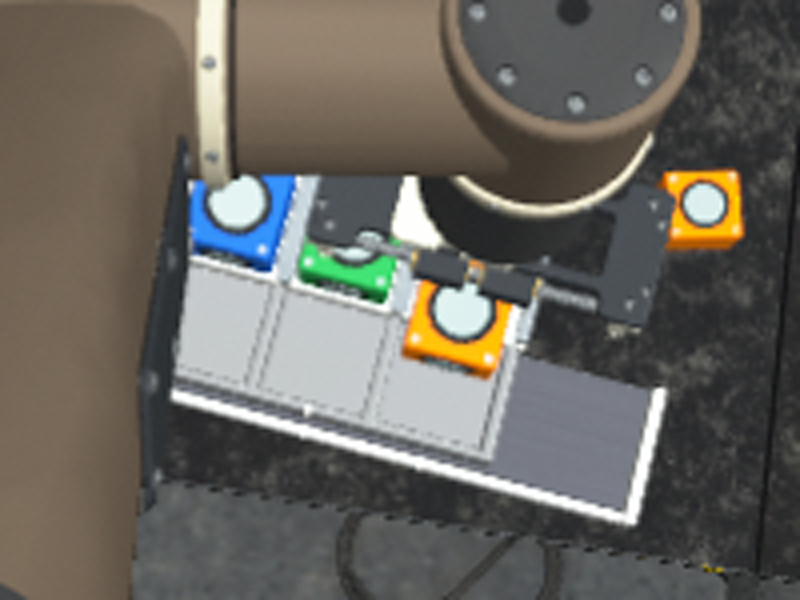

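The cube is sliding straight and upright into the right pocket, and its top centre is now near crop (465,310). I'll keep going.

```bash
python3 -m pendant '[[[0.5,0,0,0,0,0,0],[0.5,0,0,0,0,0,0],[0.5,0,0,0,0,0,0],[0.5,0,0,0,0,0,0],[0.5,0,0,0,0,0,0],[0.5,0,0,0,0,0,0],[0.4,0,0,0,0,0,0],[0.3,0,0,0,0,0,0],[0.2,0,0,0,0,0,0],[0,0,0,0,0,0,0]]]'
python3 - <<'E'
from h import *
from plant import snapshot,ctrl
p=np.load("rack.npy")
plan(rack(p,[[-.032,-.072,.036]])[0],173.55)
for n in("top","scene"):
    s=snapshot(n);I=s["image"][:,:,::-1];pickle.dump(s,open(n+"5.pkl","wb"))
    I=cv2.resize(I[190:340,240:440],(800,600),interpolation=cv2.INTER_CUBIC)
    cv2.imwrite(f"pics/{n}5.png",I)
E
```

```text
clock: 5.58
tool_pos: [0.4916, -0.1093, 0.0366]
orientation: [-90.0, -0.0, 173.5]
force: [-0.1, 0.5, 0.2]
opening: 0.0005
t 5.58 pose [ 0.4916 -0.1093  0.0366] [-9.0000e+01 -1.0000e-02  1.7351e+02] F [-0.1  0.5  0.2] open 0.0005
shift cm in current axes [ 0.56  0.06 -0.05] in final axes [ 0.56  0.06 -0.05] rotvec [ 0.   -0.04  0.01]
```

View pics/scene5.png

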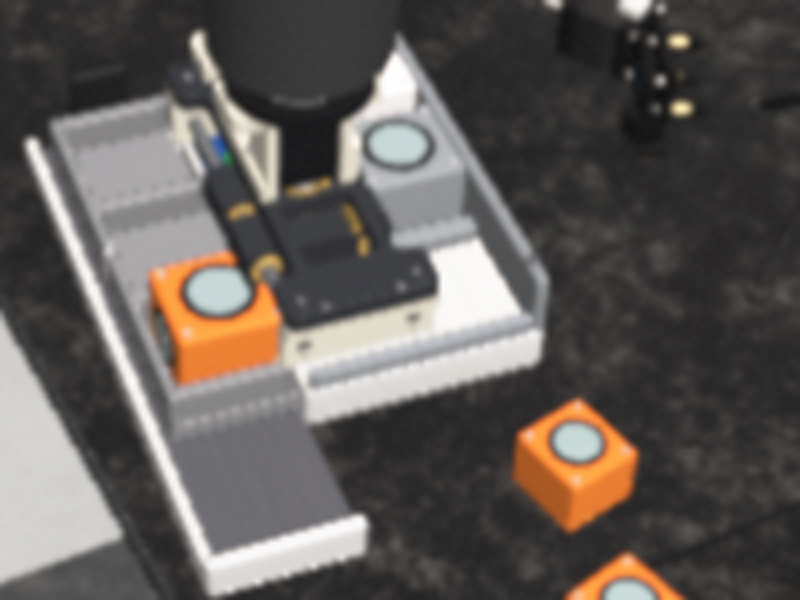

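View pics/top5.png

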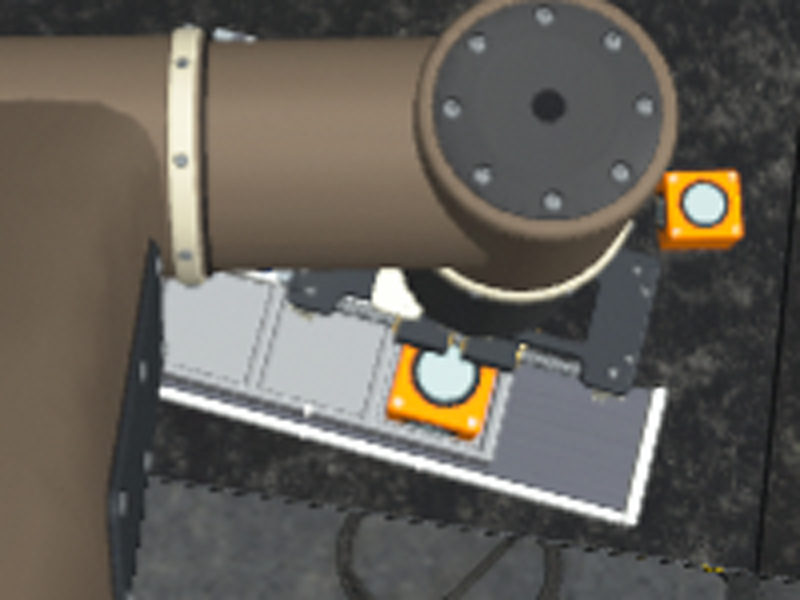

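```bash
python3 -m pendant '[[[0.2,0,0,0,0,0,0],[0.2,0,0,0,0,0,0],[0,0,0,0,0,0,0]]]';python3 -m pendant '[[[0.1,0,0,0,0,0,0],[0,0,0,0,0,0,0]]]';python3 -m pendant '[[[0.1,0,0,0,0,0,0],[0,0,0,0,0,0,0]]]'
```

```text
clock: 5.93
tool_pos: [0.4878, -0.1089, 0.0366]
orientation: [-90.0, -0.0, 173.5]
force: [0.0, 0.6, 0.3]
opening: 0.0005
clock: 6.1
tool_pos: [0.487, -0.1088, 0.0366]
orientation: [-90.0, -0.0, 173.5]
force: [0.4, 0.8, 0.1]
opening: 0.0005
clock: 6.27
tool_pos: [0.4869, -0.1086, 0.0368]
orientation: [-90.0, 0.1, 173.5]
force: [2.7, -1.2, -0.5]
opening: 0.0001
```

```bash
python3 -m pendant '[[[0.1,0,0,0,0,0,0],[0,0,0,0,0,0,0]]]'; python3 - <<'E'
from h import *
from plant import snapshot,ctrl
p=np.load("rack.npy")
plan(rack(p,[[-.032,-.072,.036]])[0],173.55)
T0=pickle.load(open("top0.pkl","rb"))
for n in("top","scene"):
    s=snapshot(n);I=s["image"][:,:,::-1];pickle.dump(s,open(n+"6.pkl","wb"))
    I=cv2.resize(I[240:330,290:410],(800,600),interpolation=cv2.INTER_CUBIC) if n=="top" else cv2.resize(I[190:340,240:440],(800,600),interpolation=cv2.INTER_CUBIC)
    cv2.imwrite(f"pics/{n}6.png",I)
E
```

```text
clock: 6.43
tool_pos: [0.4869, -0.1084, 0.0372]
orientation: [-90.0, 0.2, 173.5]
force: [4.8, -0.8, -0.7]
opening: 0.0006
t 6.43 pose [ 0.4869 -0.1084  0.0372] [-90.03   0.19 173.54] F [ 4.8 -0.8 -0.7] open 0.0006
shift cm in current axes [ 0.08  0.12 -0.01] in final axes [ 0.08  0.12 -0.01] rotvec [ 0.03 -0.01 -0.19]
```

View pics/top6.png

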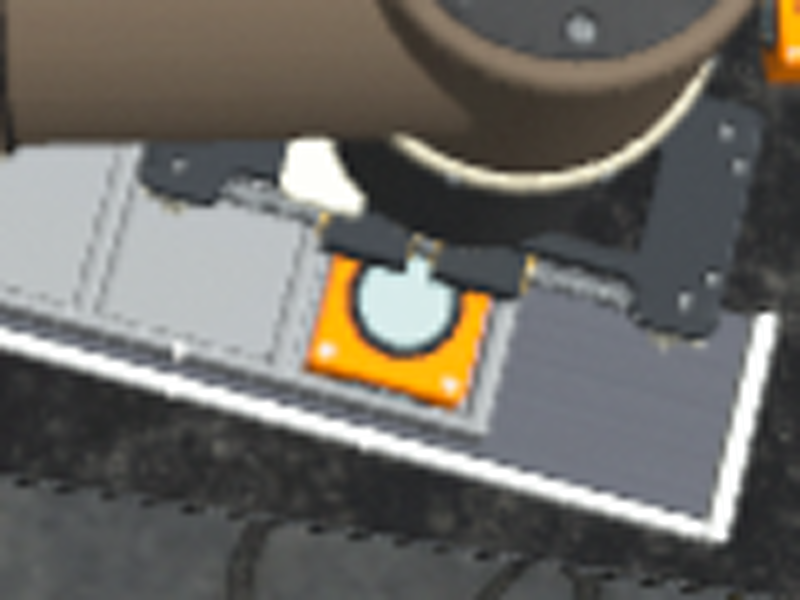

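View pics/scene6.png

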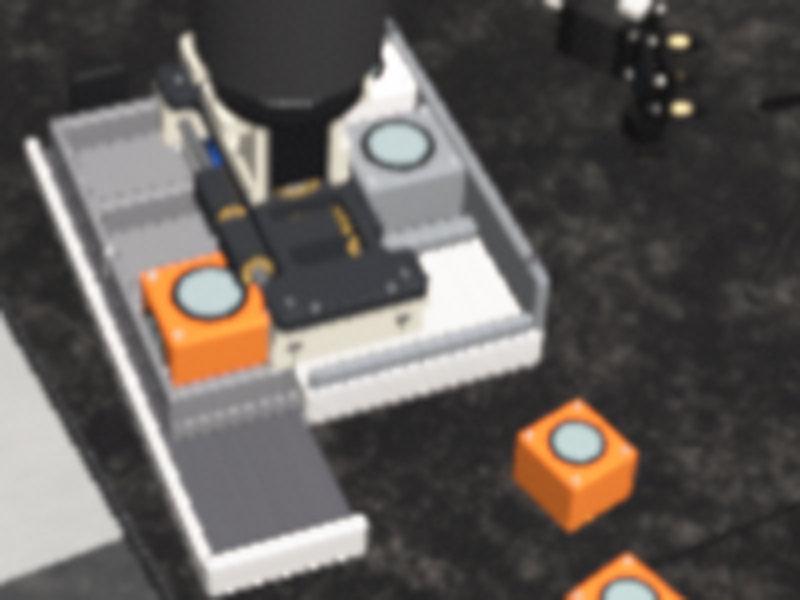

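The cube is home: the finger stopped dead with the force rising to 5 N, and the cube is flush with the pocket's front wall. I'll back off and lift, then locate the paddle from the first pictures.

```bash
python3 -m pendant '[[[-0.3,0,0,0,0,0,0],[-0.8,0,0,0,0,0,0],[-0.9,0,0,0,0,0,0],[0,-3,0,0,0,0,0],[0,-3,0,0,0,0,0],[0,-3,0,0,0,0,0],[0,-3,0,0,0,0,0],[0,0,0,0,0,0,0]]]'
python3 - <<'E'
from h import *
p=np.load("rack.npy")
for nm,(r0,c0,k),pp in (("top",(240,258,20),[.52685,-.03887,-.11495]),("scene",(195,235,16),[.5274,-.0416,-.1127])):
    s=pickle.load(open(nm+"0.pkl","rb"));I=cv2.resize(s["image"][r0:r0+28,c0:c0+38,::-1],None,fx=k,fy=k,interpolation=cv2.INTER_CUBIC)
    I=cv2.convertScaleAbs(I,alpha=2.0,beta=20)
    for y,col in((108,(0,255,255)),(116,(0,0,255))):
        for z in(19,72):
            q=(proj(s,rack(pp,np.array([[-89.5,y,z],[-55.5,y,z]])/1e3))-[c0-.5,r0-.5])*k
            cv2.line(I,tuple(int(v) for v in q[0]),tuple(int(v) for v in q[1]),col if z==72 else tuple(v//2 for v in col),1)
    cv2.imwrite(f"pics/pad_{nm}.png",I)
E
```

```text
clock: 7.2
tool_pos: [0.5087, -0.1111, 0.1624]
orientation: [-90.0, 0.5, 173.6]
force: [0.7, 0.3, -0.5]
opening: 0.0003
```

View pics/pad_top.png

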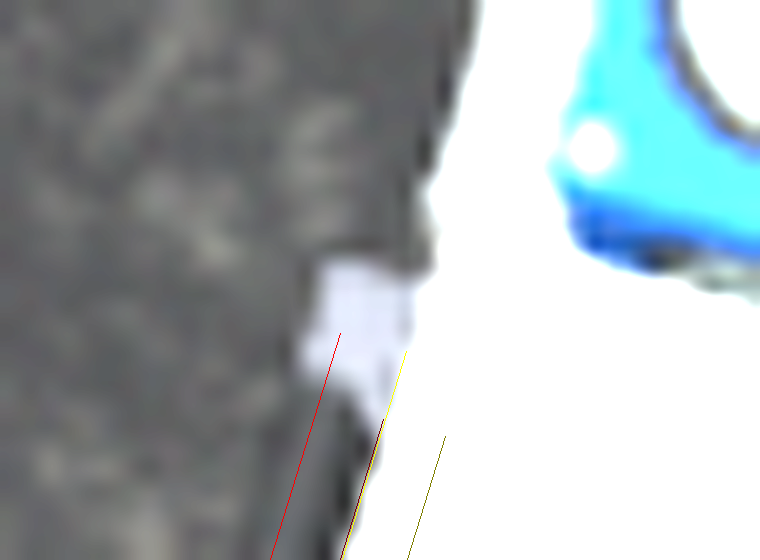

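View pics/pad_scene.png

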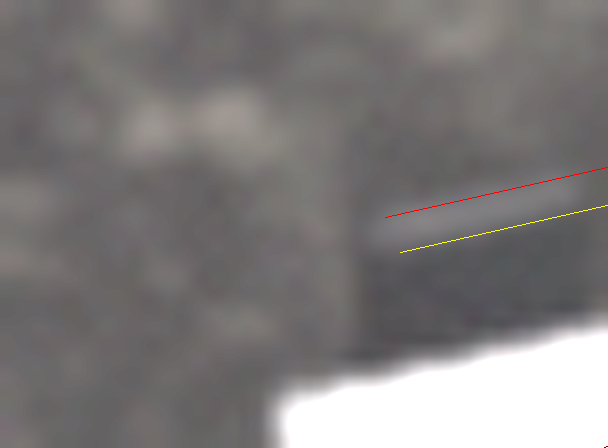

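```bash
python3 - <<'E'
from h import *
p=np.load("rack.npy")
plan(rack(p,[[-.073,.155,.042]])[0],173.55)
E
```

```text
t 7.2 pose [ 0.5087 -0.1111  0.1624] [-90.03   0.48 173.57] F [ 0.7  0.3 -0.5] open 0.0003
shift cm in current axes [  6.47  12.   -22.72] in final axes [  6.38  12.04 -22.73] rotvec [ 0.03  0.02 -0.48]
```

```bash
python3 -m pendant '[[[0.9,0,-3.2,0,0,-0.4,0],[0.9,0,-3.2,0,0,0,0],[0.9,0,-3.2,0,0,0,0],[0.9,0,-3.2,0,0,0,0],[0.9,0,-3.2,0,0,0,0],[0.9,0,-3.2,0,0,0,0],[1.0,0,-3.5,0,0,0,0],[0,0,0,0,0,0,0],[0,0,0,0,0,0,0]]]'
python3 - <<'E'
from h import *
from plant import snapshot,ctrl
p=np.load("rack.npy")
plan(rack(p,[[-.073,.155,.042]])[0],173.55)
for n in("top","scene"):
    s=snapshot(n);I=s["image"][:,:,::-1];pickle.dump(s,open(n+"7.pkl","wb"))
    I=cv2.resize(I[190:340,220:420],(800,600),interpolation=cv2.INTER_CUBIC)
    cv2.imwrite(f"pics/{n}7.png",I)
E
```

```text
clock: 7.95
tool_pos: [0.467, 0.1237, 0.1567]
orientation: [-90.0, -0.4, 173.7]
force: [-0.3, -1.3, -0.6]
opening: 0.0001
t 7.95 pose [0.467  0.1237 0.1567] [-89.97  -0.43 173.7 ] F [-0.3 -1.3 -0.6] open 0.0001
shift cm in current axes [-0.49 11.47  0.13] in final axes [-0.41 11.47  0.14] rotvec [-0.03  0.15  0.43]
```

View pics/top7.png

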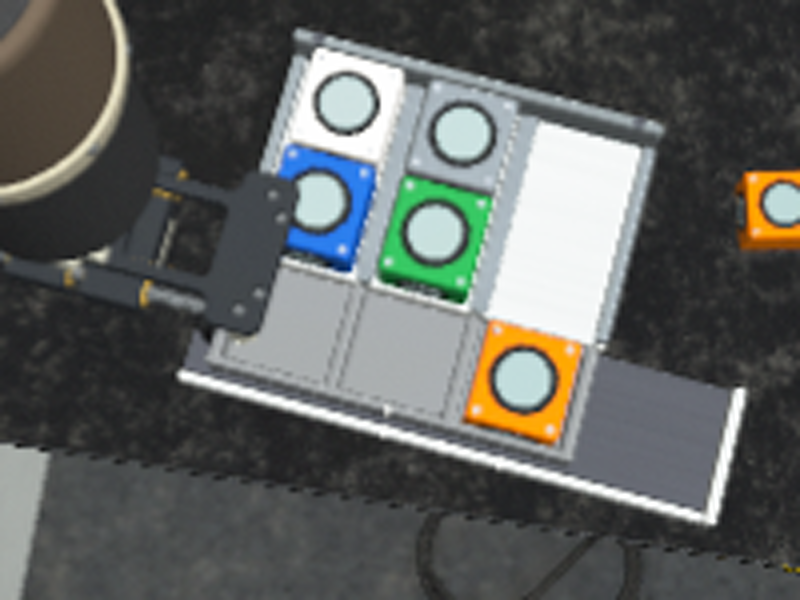

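View pics/scene7.png

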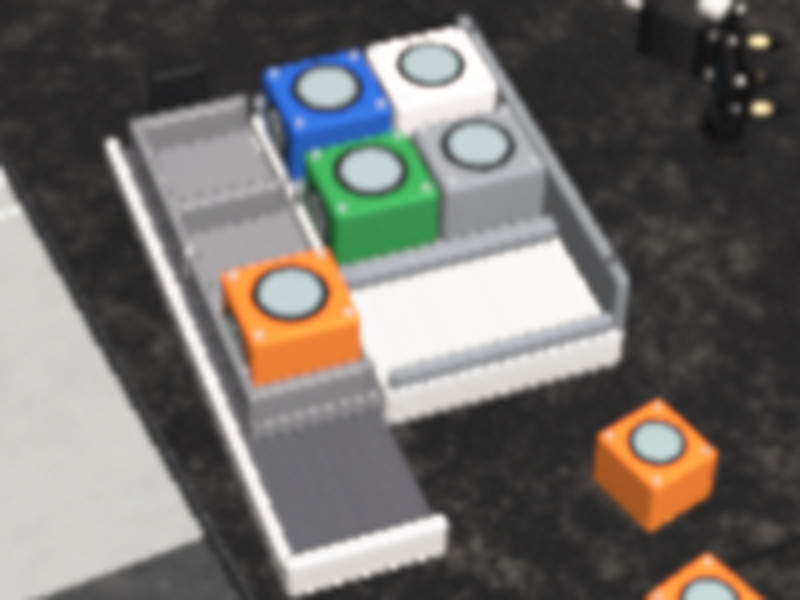

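The cube sits in the right pocket, top view crop (524,378), and the other cubes look unmoved. I'll measure how far home it is.

```bash
python3 - <<'E'
from h import *
for n,a,pp in (("top7",np.array([524,379])/4+[219.6,189.6],[.52685,-.03887,-.11495]),("scene7",np.array([291,293])/4+[219.6,189.6],[.5274,-.0416,-.1127])):
    s=pickle.load(open(n+".pkl","rb"))
    r=least_squares(lambda q:(proj(s,rack(pp,[[q[0],q[1],.0705]]))-a).ravel(),[-.07,-.07]);print(r.x*1e3)
E
```

```text
[-71.51400651 -72.32158105]
[-71.6745163  -71.24914334]
```

The cube centre is at rack x ≈ -71.6 and y ≈ -72, so it is home. I'll descend beside the paddle.

```bash
python3 -m pendant '[[[-0.4,2.5,0.1,0,0,0.4,0],[0,2.5,0,0,0,0,0],[0,2.5,0,0,0,0,0],[0,2.2,0,0,0,0,0],[0,1.7,0,0,0,0,0],[0,0,0,0,0,0,0],[0,0,0,0,0,0,0]]]'
python3 - <<'E'
from h import *
from plant import snapshot,ctrl
p=np.load("rack.npy")
plan(rack(p,[[-.073,.137,.042]])[0],173.55)
for n in("wrist","scene"):
    s=snapshot(n);I=s["image"][:,:,::-1]
    if n=="scene":I=cv2.resize(I[170:290,200:360],(800,600),interpolation=cv2.INTER_CUBIC)
    cv2.imwrite(f"pics/{n}8.png",I)
E
```

```text
clock: 8.63
tool_pos: [0.4705, 0.1191, 0.0424]
orientation: [-89.9, -0.1, 173.4]
force: [0.6, -0.8, 0.7]
opening: 0.0006
t 8.63 pose [0.4705 0.1191 0.0424] [-8.9880e+01 -1.1000e-01  1.7342e+02] F [ 0.6 -0.8  0.7] open 0.0006
shift cm in current axes [-0.01  0.04  1.51] in final axes [-0.01  0.04  1.51] rotvec [-0.12 -0.13  0.11]
```

View pics/scene8.png

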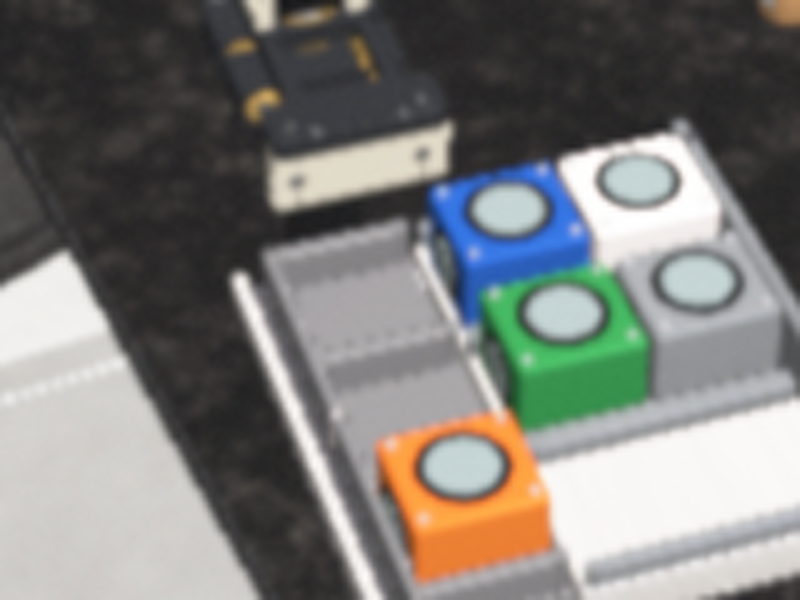

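View pics/wrist8.png

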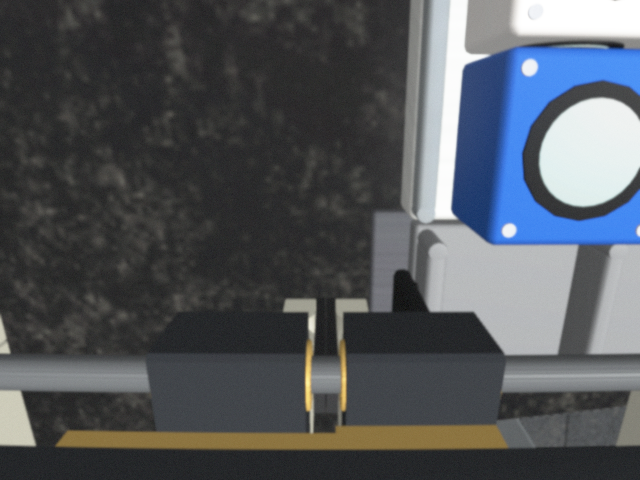

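```bash
python3 -m pendant '[[[0,0,0.5,0,0,0,0],[0,0,0.5,0,0,0,0],[0,0,0.3,0,0,0,0],[0,0,0,0,0,0,0]]]'; python3 -m pendant '[[[0,0,0.2,0,0,0,0],[0,0,0,0,0,0,0]]]'; python3 -m pendant '[[[0,0,0.2,0,0,0,0],[0,0,0,0,0,0,0]]]'; python3 -m pendant '[[[0,0,0.2,0,0,0,0],[0,0,0,0,0,0,0]]]'; python3 -m pendant '[[[0,0,0.2,0,0,0,0],[0,0,0,0,0,0,0]]]'
```

```text
clock: 9.07
tool_pos: [0.4692, 0.107, 0.0435]
orientation: [-90.0, 0.0, 173.5]
force: [-0.6, 0.2, -0.4]
opening: 0.0004
clock: 9.23
tool_pos: [0.4691, 0.1054, 0.0432]
orientation: [-90.0, 0.0, 173.5]
force: [1.0, -0.2, 0.9]
opening: 0.0004
clock: 9.4
tool_pos: [0.4688, 0.1035, 0.043]
orientation: [-90.0, 0.0, 173.5]
force: [-0.1, -0.5, 0.2]
opening: 0.0007
clock: 9.57
tool_pos: [0.4686, 0.1016, 0.0429]
orientation: [-90.0, 0.0, 173.5]
force: [0.6, 0.8, 1.0]
opening: 0.0005
clock: 9.73
tool_pos: [0.4684, 0.0996, 0.043]
orientation: [-90.0, 0.0, 173.5]
force: [-0.5, 1.4, 0.6]
opening: 0.0003
```

```bash
for i in 1; do python3 -m pendant '[[[0,0,0.2,0,0,0,0],[0,0,0,0,0,0,0]]]'; done; python3 -m pendant '[[[0,0,0.2,0,0,0,0],[0,0,0,0,0,0,0]]]'; python3 -m pendant '[[[0,0,0.2,0,0,0,0],[0,0,0,0,0,0,0]]]'
python3 - <<'E'
from h import *
from plant import snapshot,ctrl
for n in("wrist","top"):
    s=snapshot(n);I=s["image"][:,:,::-1]
    if n!="wrist":I=cv2.resize(I[190:340,220:420],(800,600),interpolation=cv2.INTER_CUBIC)
    cv2.imwrite(f"pics/{n}9.png",I)
E
```

```text
clock: 9.9
tool_pos: [0.4682, 0.0976, 0.043]
orientation: [-90.0, 0.0, 173.5]
force: [-0.1, 1.8, 0.0]
opening: 0.0007
clock: 10.07
tool_pos: [0.4679, 0.0955, 0.043]
orientation: [-90.0, 0.0, 173.5]
force: [-0.6, 1.9, -0.5]
opening: 0.0006
clock: 10.23
tool_pos: [0.4677, 0.0934, 0.043]
orientation: [-90.0, 0.0, 173.5]
force: [0.1, 1.7, 0.5]
opening: 0.0003
```

View pics/wrist9.png

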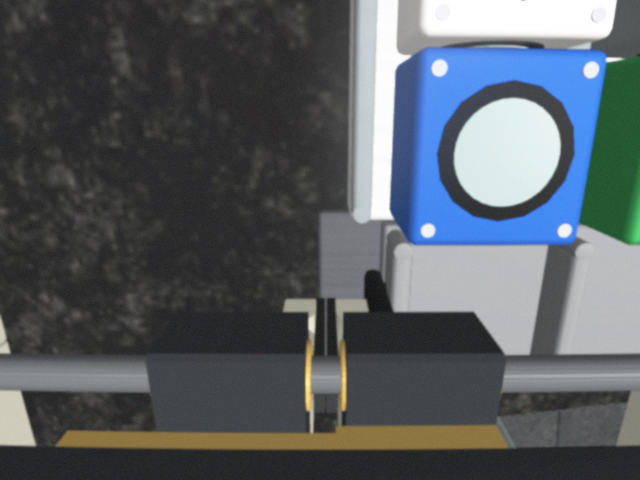

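View pics/top9.png

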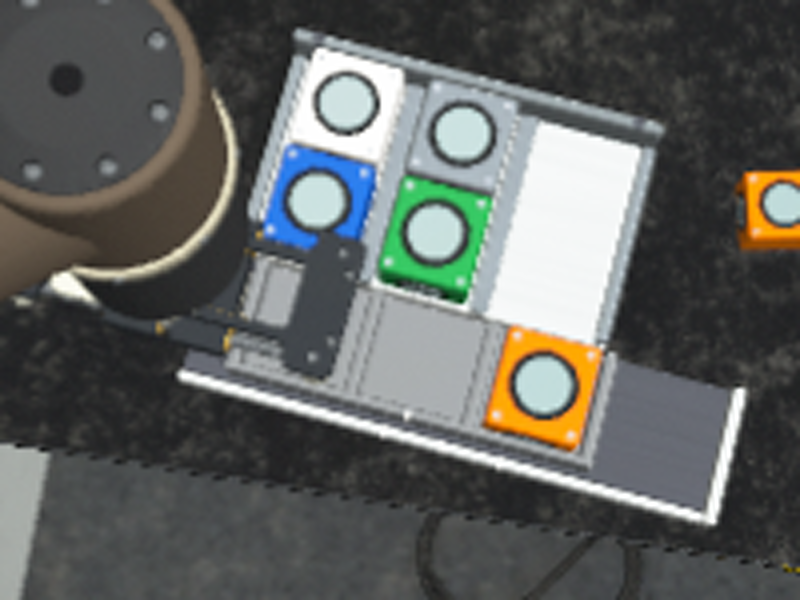

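In the top view the slider has already moved about 11 mm: the cube's window went from (524,378) to (545,384), with the cube still in its pocket. I'll push past half-way in 2 mm steps.

```bash
python3 -m pendant '[[[0,0,0.2,0,0,0,0],[0,0,0.2,0,0,0,0],[0,0,0,0,0,0,0]]]'; python3 -m pendant '[[[0,0,0.2,0,0,0,0],[0,0,0,0,0,0,0]]]';  python3 -m pendant '[[[0,0,0.2,0,0,0,0],[0,0,0,0,0,0,0]]]'
python3 - <<'E'
from h import *
from plant import snapshot,ctrl
for n in("top",):
    s=snapshot(n);I=s["image"][:,:,::-1]
    if n!="wrist":I=cv2.resize(I[190:340,220:420],(800,600),interpolation=cv2.INTER_CUBIC)
    cv2.imwrite(f"pics/{n}10.png",I)
E
```

```text
clock: 10.58
tool_pos: [0.4669, 0.0892, 0.0428]
orientation: [-90.0, -0.0, 173.5]
force: [0.2, 0.8, -0.2]
opening: 0.0005
clock: 10.75
tool_pos: [0.4665, 0.0871, 0.0428]
orientation: [-90.0, -0.0, 173.5]
force: [0.3, 0.6, -0.1]
opening: 0.0003
clock: 10.92
tool_pos: [0.4664, 0.0852, 0.0428]
orientation: [-90.0, -0.0, 173.5]
force: [0.5, 0.0, -0.1]
opening: 0.0006
```

View pics/top10.png

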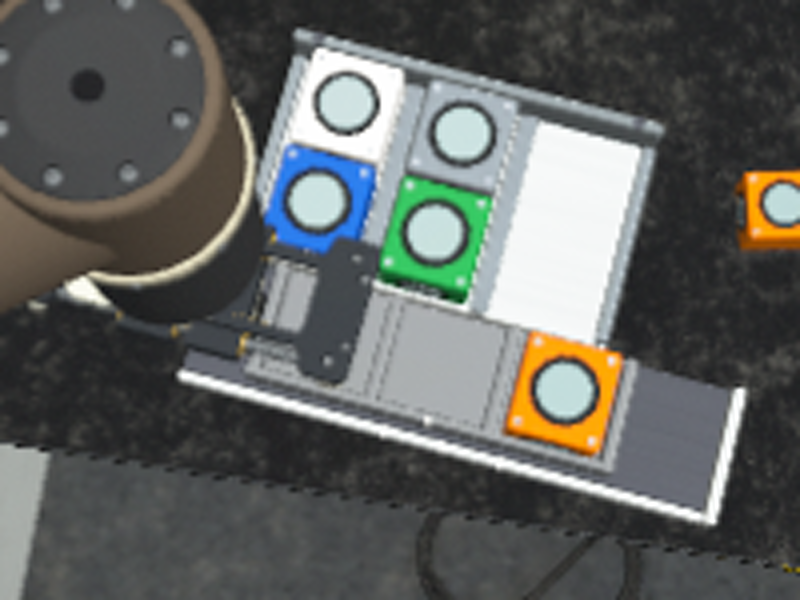

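```bash
python3 -m pendant '[[[0,0,0,0,0,0,0],[0,0,0,0,0,0,0],[0,0,0,0,0,0,0],[0,0,0,0,0,0,0],[0,0,0,0,0,0,0],[0,0,0,0,0,0,0]]]'
cat > m.py <<'E'
from h import *
import sys
from plant import snapshot,ctrl
s=snapshot("top");I=s["image"][:,:,::-1];pickle.dump(s,open(f"top{sys.argv[1]}.pkl","wb"))
hsv=cv2.cvtColor(I[250:315,330:400],cv2.COLOR_BGR2HSV)
I=cv2.resize(I[190:340,220:420],(800,600),interpolation=cv2.INTER_CUBIC)
cv2.imwrite(f"pics/top{sys.argv[1]}.png",I)
E
python3 m.py 11
```

```text
clock: 11.47
tool_pos: [0.4668, 0.0858, 0.0429]
orientation: [-90.0, 0.0, 173.5]
force: [0.3, -0.2, -0.4]
opening: 0.0005
```

View pics/top11.png

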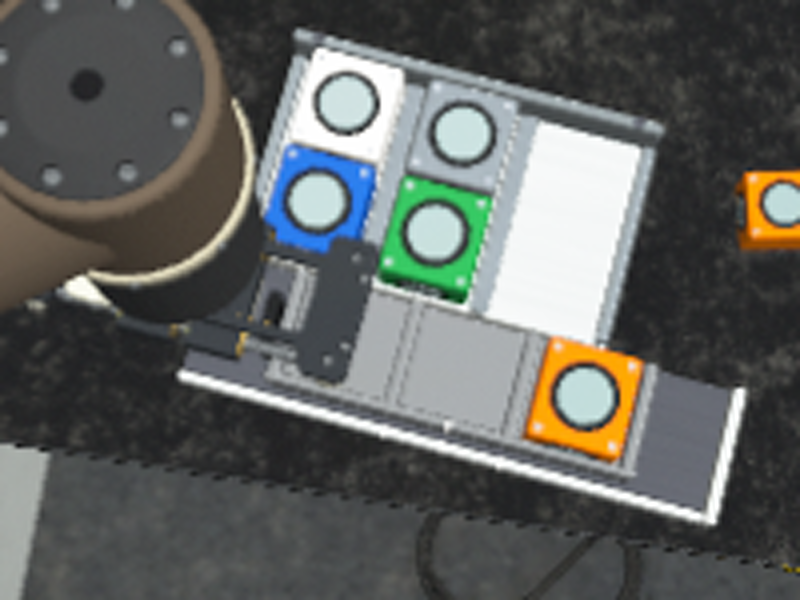

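The slider snapped on: the marker on its front edge went from (387,411) to (447,426) and the cube is at (585,397). I'll back off to the left and lift.

```bash
python3 -m pendant '[[[0,0,-1.5,0,0,0,0],[0,0,-2.5,0,0,0,0],[0,0,-2,0,0,0,0],[0,-3,0,0,0,0,0],[0,-3,0,0,0,0,0],[0,-3,0,0,0,0,0],[0,-3,0,0,0,0,0],[0,-2,-2,0,0,0,0],[0,0,-2,0,0,0,0],[0,0,0,0,0,0,0],[0,0,0,0,0,0,0]]]'
python3 m.py 12
python3 - <<'E'
from h import *
from plant import snapshot
s=snapshot("scene");pickle.dump(s,open("scene12.pkl","wb"))
cv2.imwrite("pics/scene12.png",cv2.resize(s["image"][190:340,220:420,::-1],(800,600),interpolation=cv2.INTER_CUBIC))
E
```

```text
clock: 12.43
tool_pos: [0.4779, 0.1857, 0.1829]
orientation: [-90.0, -0.0, 173.6]
force: [-0.2, -0.6, -1.3]
opening: 0.0006
```

View pics/top12.png

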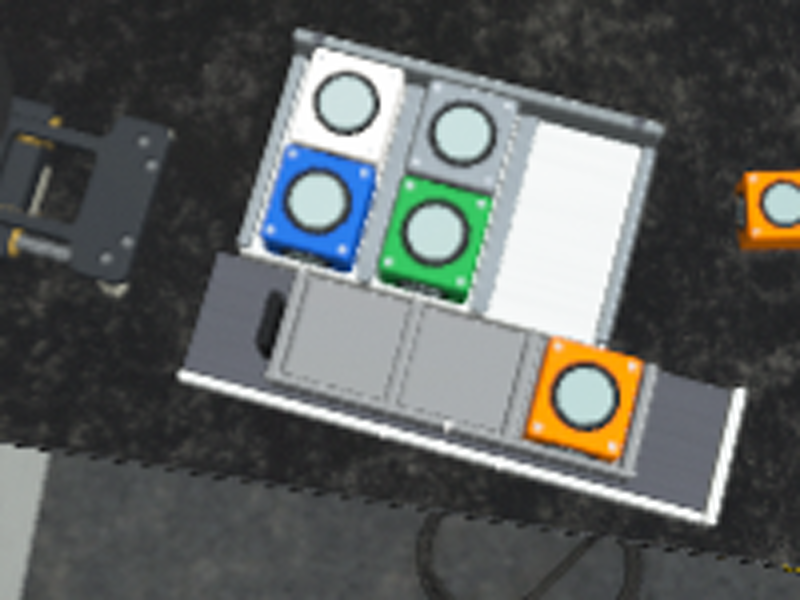

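View pics/scene12.png

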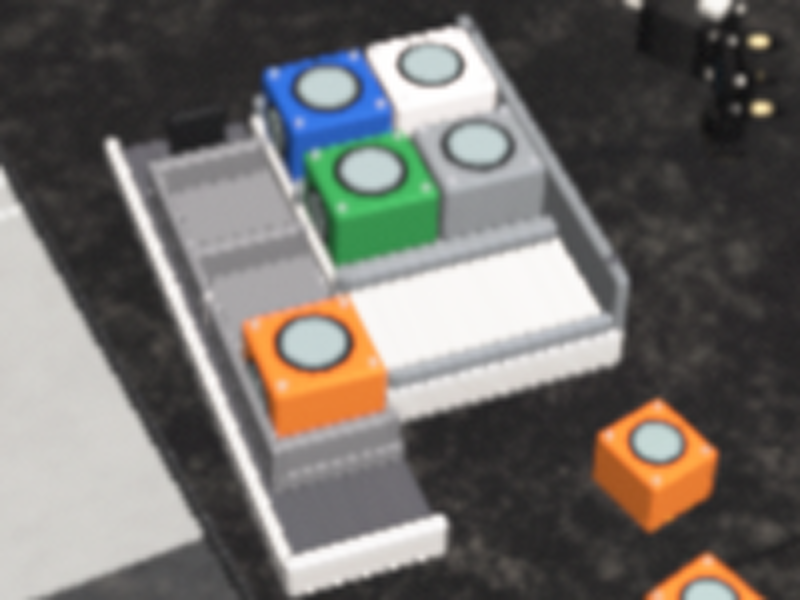

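```bash
python3 - <<'E'
from h import *
from plant import ctrl
for n,a,b,pp in (("top12",[585,398],[[387,411],[447,426]],[.52685,-.03887,-.11495]),("scene12",[314,342],[[190,252],[209,298]],[.5274,-.0416,-.1127])):
    s=pickle.load(open(n+".pkl","rb"))
    g=lambda a,z:least_squares(lambda q:(proj(s,rack(pp,[[q[0],q[1],z]]))-(np.array(a)/4+[219.6,189.6])).ravel(),[-.07,-.07]).x*1e3
    print("cube",g(a,.0705),"marker travel",g(b[0],.0455)-g(b[1],.0455))
A=pickle.load(open("top7.pkl","rb"))["image"][205:262,295:342].astype(int);B=pickle.load(open("top12.pkl","rb"))["image"][205:262,295:342].astype(int)
print("other cubes diff",abs(A-B).mean())
print(ctrl.get_obs()["force"])
ctrl.close_job()
E
```

```text
cube [ -72.73783944 -108.99882353] marker travel [-0.96561908 36.35709822]
cube [ -71.68658267 -107.6059086 ] marker travel [ 0.47962709 36.20562747]
other cubes diff 0.8669901704616151
[-0.17287216 -0.32088336  0.47850279]
the job is handed in; nothing more can be done
```

The job is done and handed in at about 12.5 s, with the orange cube locked in the right pocket and the slider one click to the right. The tool reports no verdict, so this rests on my own camera and force checks.

- **Cube push:** I pushed the orange cube from behind with the shut fingers, straight into the right pocket. It stopped against the front wall with the force rising to 5 N. The cameras put its centre at rack x ≈ -71.6 mm, y ≈ -72 mm, which is home.
- **Slider:** I pushed the paddle until the slider snapped over by itself, then backed the arm off and lifted it clear.
- **Last checks:** The slider had travelled 36.2 to 36.4 mm, and the cube was at rack x ≈ -72 mm, y ≈ -108 mm, still upright in its pocket. Both fixed cameras agreed within about 1.5 mm. The other cubes looked unchanged between the pictures before and after the slider push. The wrist force was about zero.
- **Disagreement:** The rack position found from the wrist camera differed by about 3 mm from that of the two fixed cameras. I used a middle value, and it caused no trouble.

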